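Put the whetstone away under its snap cover

ROBOT

A 6-joint arm with a two-finger parallel gripper is mounted at the origin on a cart in front of the work surface, level with it; the furniture and walls round the work are solid. World frame = base frame: x ahead of the robot, y to its left, z up, the work surface at z = 0. Lengths are in m, angles in degrees, forces in N, time in s.
With the tool pointing down it reaches from about 0.4 to 0.925 m from the base axis. Payload 12.5 kg.
Tool frame: the origin (TCP) lies at the very end of the fingers, on their centre line; the grasp point (between the pads) lies 19 mm behind it; z points along the fingers, y is the direction in which the jaws open and shut (so a half turn about z gives the same grasp; the last joint's range is limited). The gripper opens to 95 mm and grips with 3 to 60 N. Pads are 20 mm wide; open, the fingers measure 119 mm over their backs; the gripper's body (75 mm by 180 mm) begins 59 mm behind the grasp point.
Start: joints at [-50.512, 28.126, 89.318, -0, 62.55, -6.05], TCP at [0.446, -0.438, 0.215] pointing down, gripper open.
Joint ranges: [-177.58, 177.58], [-47.91, 125.51], [2.72, 160], [-65.01, 245.01], [3.68, 167.84], [-153.87, 153.87]. Speed limits (degrees/s): [127.2, 127.2, 159.86, 180, 180, 180].

INTERFACE

Orientations are given as a 3x3 rotation matrix whose columns are the frame's x, y, z axes.
In Python, from station import r gives the robot as it stands.
- The arm moves only by the shell command python3 -m inch 'ROWS'. ROWS is JSON, one flat list of numbers, 7 for each row, row after row: the shift along the tool's x, y, z in cm, then the turn, a rotation vector about the tool's x, y, z in degrees, then the closure in counts, from 0 (fully open) to 255 (shut). In form: [dx, dy, dz, wx, wy, wz, hand, dx, dy, dz, wx, wy, wz, hand, ...]. A call has 1 to 20 rows; each row is the pose to reach, as a shift and turn from the pose commanded when the call began, along the tool's axes at that moment; what a row does not reach only later rows make up. A row lasts 1/8 s, in which the tool goes at most 62.5 mm and 10.7 degrees, less where a joint would pass 70% of its speed; a pose out of reach is approached as far as the arm can. A call with a gripper value outside its range is refused whole. The fingers move at their own pace and stop on an object; the grip force is fixed at half the most. Time passes only in rows, so rows that repeat a pose let the fingers close. It gives the time, the measured TCP pose, the force and the opening at its end, in the units of the state.
- r.get_state(): the state, without advancing time (a new reading comes with each control period).
- r.camera(name): name is "scene" or "side" or "wrist"; returns a dict with "img" (400x640x3 uint8, red, green, blue), "depth" (400x640 float32, m along the optical axis (not along the pixel's ray), 0 where there is no reading), "fx", "fy", "cx", "cy" (pixels), "k1" (the pictures are not rectified: a ray, as slopes to the right and down, at radius r is drawn at 1 + k1 r^2 times it, then the intrinsics apply), "rvec" (rotation vector, rad) and "tvec" (3), from world to camera coordinates, as OpenCV has them. Camera axes: x right, y down, z forward; pixel columns grow to the right and rows downward; lengths in m; the calibration is good to about 2 mm. A picture is of the moment at which its call begins.
- r.close_job(): hands the job in, once; it reports no verdict.
The state is a dict: "time": time; "qpos": joint angles; "qd": joint speeds; "effort": joint torques, N m; "tool_pos": TCP position; "ee_rot": TCP orientation; "wrist_force": force on the tool from outside, world axes, zero at the start; "moment": the same for the moment, N m; "grip_width": finger opening in m.
Only numpy, scipy, OpenCV 4.12 (cv2) and the standard library are available. Lean on these libraries where they do the work, as an engineer would, in place of code of your own. Each camera call takes 0.05 s, during which the arm holds its last target. There are 200 camera calls.

TASK

Put the whetstone away in its holder: first push the carriage with the stone fully home into the housing, then swing the green hinged cover down and press its free edge until the catch snaps and holds it shut, flush on the housing. Leave the other things on the stool where they are.

Things in the scene. Friction and masses are not known exactly. Their poses are not given: they have to be found in the camera images.
- station: Grey housing of the stone holder, screwed down. Foot plate 100 (x) x 176 (y) x 8 mm; two side walls 140 mm long and 42 mm high, closed at the -y end, open at the +y end. Origin: centre of its underside on the stool. Its +x points to the hinged side, its +y is the direction in which the carriage comes out, z up.
- carriage (a joint): Steel carriage with a tan and grey whetstone (42x120x24 mm) fixed on it, sliding in the housing along the station's y. 0 m = home against its stop, positive = pulled out of the open end (up to 0.065). Slides with about 1.5 N.
- push_face (a point): Middle of the outer face of the black push plate (46 mm wide, 26 mm high, 6 mm thick, lower edge 9 mm above the stool) on a steel rod at the carriage's outer end; this point is 22 mm above the stool. Push it along the station's -y. With the carriage home it lies 130 mm from the station's origin along y, 2 mm along x.
- cover (a joint): Green hinged cover, 82 mm from hinge to free edge, 158 mm long, 4 mm thick. 0 rad = shut, flush; positive = open (1.57 upright, at most 1.75); its stiff hinge stays where left. Below 0.1 rad a spring catch resists: 8 to 12 N down on the thumb pad snaps it shut. A lip at its +y end drops outside the carriage's end plate: it cannot shut while the carriage is over 4 mm out.
- cover_hinge (a point): Middle of the cover's hinge line, 44 mm above the stool, at station x = +42 mm, y = 0; the line runs along the station's y.
- thumb_pad (a point): Middle of the ribbed black rubber thumb pad on the cover's outside (16x90 mm), 74 mm from the hinge line, 8 mm from the free edge. Shut, it faces up and lies 50.5 mm above the stool at station x = -32 mm. Its axes are the cover's: y along the hinge, z out of the cover's outer face.
- tin: Bystander, to be left alone: small round lacquer tin with red label, 67 mm across, 64 mm high. Origin: centre of its underside.
- bottle: Bystander, to be left alone: white plastic oil bottle with blue cap, 44 mm across, 122 mm high. Origin: centre of its underside.
- brush: Bystander, to be left alone: small flat brush with wooden handle, 150 mm long, lying. Origin: centre of its underside.
- cup: Bystander, to be left alone: white cup, 62 mm across, 48 mm high. Origin: centre of its underside.
- charcoal: Bystander, to be left alone: black charcoal stick, 19x55x16 mm, lying. Origin: centre of its underside.
- cork: Bystander, to be left alone: cork sanding block, 48x78x28 mm. Origin: centre of its underside.

How it is judged (in metres and radians):
On the way, in this order (a step that is already met when the one before it is completed fails the run):
1. the carriage is pushed home while the cover is still open (value of joint carriage below 0.004 m and value of joint cover above 0.3 rad), for 0.1 s.
2. the cover is pressed shut past its catch (value of joint carriage below 0.004 m and value of joint cover below 0.03 rad), for 0.2 s.
At the end, for the whole second after the job is handed in: The carriage is within 4 mm of its stop, and the cover is held shut by its catch within 0.03 rad (about 2 mm at the free edge), at rest and released (all of step 2 and velocity of joint cover below 0.05 rad/s); the robot touches nothing.
It fails at once if a bystander is shifted by more than 25 mm (distance of any of tin, bottle, brush, cup, charcoal, cork from where it was at the start of the episode above 0.025 m).
It also fails if it takes over 42 s, if anything falls off the work surface, if the arm or the gripper's body presses on something with over 40 N, if the wrist force passes 120 N, or if a joint passes its speed limit or range.

## Working session

There is one attempt and no reset: what is moved stays moved. The work goes in short steps, Python scripts to look and compute and a shell command to move; the robot and the scene stay as the last step left them, time stands still between calls to the robot, and variables do not carry over. Pictures are saved under pics/ and viewed, about 8 in all and at most 12, crops included, and the job is handed in when it is done.

```bash
mkdir -p pics; cat > h.py <<'E'
import numpy as np, cv2
from station import r
def snap(n,f):
    c=r.camera(n); cv2.imwrite(f'pics/{f}.png',c['img'][...,::-1]); np.savez(f'{f}.npz',**c); return c
def pt(c,u,v,d=None,z=None):
    R=cv2.Rodrigues(np.array(c['rvec'],float))[0]; t=np.array(c['tvec'],float).ravel()
    a=np.array([(u-c['cx'])/c['fx'],(v-c['cy'])/c['fy']]); p=a.copy()
    for _ in range(20): p=a/(1+c['k1']*(p@p))
    ray=np.array([p[0],p[1],1.])
    o=-R.T@t; w=R.T@ray
    if z is not None: return o+w*(z-o[2])/w[2]
    if d is None:
        q=c['depth'][int(v)-1:int(v)+2,int(u)-1:int(u)+2]; d=np.median(q[q>0])
    return o+w*d
def proj(c,P):
    R=cv2.Rodrigues(np.array(c['rvec'],float))[0]; t=np.array(c['tvec'],float).ravel()
    q=R@np.array(P)+t; s=q[:2]/q[2]; s=s*(1+c['k1']*(s@s)); return s*[c['fx'],c['fy']]+[c['cx'],c['cy']]
E
python3 - <<'E'
from h import *
for n in('scene','side'):
    c=snap(n,n+'0')
    print(n,-cv2.Rodrigues(np.array(c['rvec'],float))[0].T@np.array(c['tvec']).ravel())
print(r.get_state())
E
```

```text
scene [0.13042115 0.44125767 0.69657192]
side [ 1.30252074 -0.20566381  0.70850139]
{'time': 0.1, 'qpos': array([-5.05117920e+01,  2.81614469e+01,  8.93452746e+01, -1.35220632e-03,
        6.25485865e+01, -6.05236990e+00]), 'qd': array([ 0.0255222 , -0.00828462, -0.01908963, -0.09156066, -0.03045229,
       -0.01050233]), 'effort': array([ 1.41734381e-03, -6.13623977e+01, -2.58606470e+01,  6.93566864e-02,
        4.69957525e-02, -2.65961273e-05]), 'tool_pos': array([ 0.44596097, -0.43760029,  0.21412018]), 'ee_rot': array([[ 7.00396205e-01,  7.13753991e-01, -6.30019619e-04],
       [ 7.13754264e-01, -7.00395827e-01,  7.31661909e-04],
       [ 8.09634953e-05, -9.62132414e-04, -9.99999534e-01]]), 'wrist_force': array([ 0.69746493, -0.07673231,  1.57875234]), 'moment': array([ 0.01728887, -0.01617229,  0.0722659 ]), 'grip_width': 0.0954977050785051}
```

View pics/scene0.png

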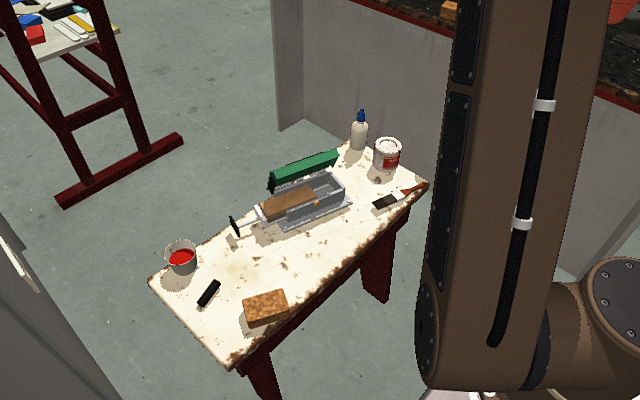

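View pics/side0.png

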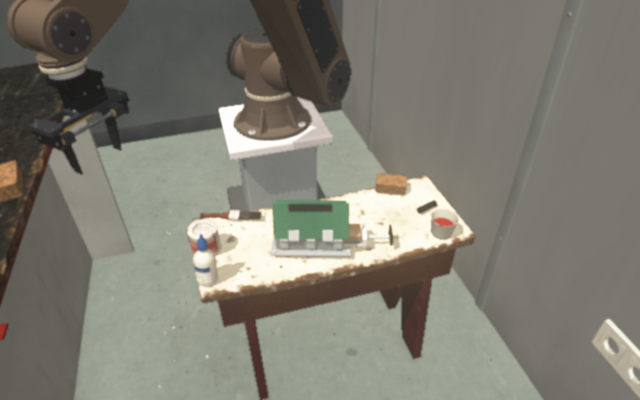

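The scene view shows the housing at about (310,205), the cover open behind it at (303,170), and the push plate at (235,227). The tin is at (387,155), the bottle at (360,130), the cup at (180,258) and the brush at (398,196). Next I'll enlarge both views.

```bash
python3 - <<'E'
import cv2,numpy as np
a=cv2.imread('pics/scene0.png')[140:260,210:370]
b=cv2.imread('pics/side0.png')[180:270,240:420]
a=cv2.resize(a,None,fx=4,fy=4,interpolation=cv2.INTER_CUBIC)
cv2.imwrite('pics/c1.png',a)
cv2.imwrite('pics/c2.png',cv2.resize(b,None,fx=4,fy=4,interpolation=cv2.INTER_CUBIC))
E
```

```text
(no output)
```

View pics/c1.png

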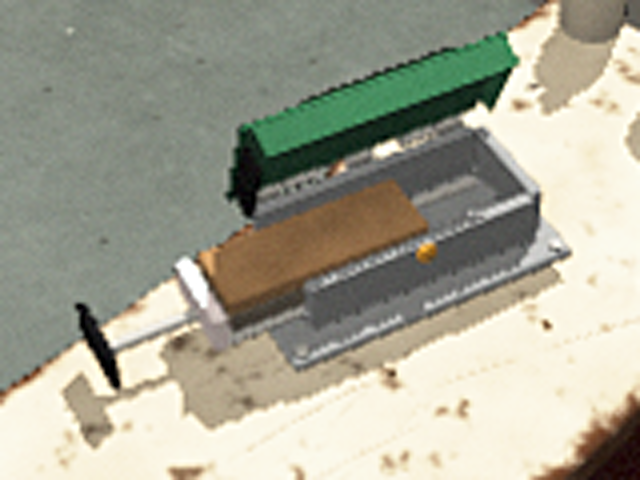

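View pics/c2.png

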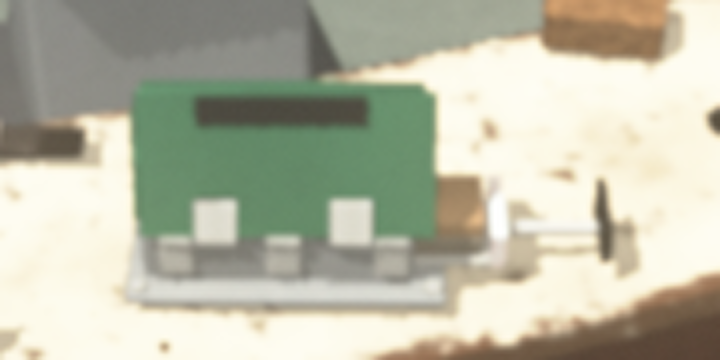

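The crops show the foot plate's -x corners at scene (284.5,231.7) and (352.8,203), and its +x corners at side (272.5,255) and (350.5,255.5). The cover is about upright, with the pad at the top on its +x face.

```bash
python3 - <<'E'
from h import *
s=dict(np.load('scene0.npz')); d=dict(np.load('side0.npz'))
A=pt(s,284.5,231.7,z=.008);B=pt(s,352.8,203,z=.008)
C=pt(d,272.5,255,z=.005);D=pt(d,350.5,255.5,z=.005)
print('A(-,+)',A,'B(-,-)',B,'C(+,-)',C,'D(+,+)',D)
print(np.linalg.norm(A-B),np.linalg.norm(C-D),np.linalg.norm(A-D),np.linalg.norm(B-C))
o=(A+B+C+D)/4; y=(A-B)+(D-C); y[2]=0; y/=np.linalg.norm(y); x=np.array([y[1],-y[0],0]); o[2]=0
print('origin',o,'yaw',np.degrees(np.arctan2(x[1],x[0])))
T=lambda P:[round(float(v),4) for v in((P-o)@x,(P-o)@y,P[2])]
def S(P): return o+x*P[0]+y*P[1]+np.array([0,0,P[2]])
for n,c,u,v in [('plate',s,235,226.5),('plate side',d,390.5,235),('cover top L',s,272,173),('cover top R',s,336,150),('pad side',d,310,208),('cover side',d,310,222),('cup',s,180,245),('cup far',s,196,258),('bottle',s,359,130),('tin',s,387,142),('tin L',d,203,225),('brush',s,380,204),('charcoal',s,208,293),('cork',s,265,300),('cork',s,288,308)]:
    P=pt(c,u,v); print(n,P.round(4),T(P))
np.savez('st.npz',o=o,x=x,y=y)
E
```

```text
A(-,+) [0.55663363 0.07274524 0.008     ] B(-,-) [ 0.50574339 -0.09090948  0.008     ] C(+,-) [ 0.60649444 -0.11865817  0.005     ] D(+,+) [0.65601267 0.0434276  0.005     ]
0.17138460630103147 0.16948112427178 0.10365673808935146 0.10454551332350089
origin [ 0.58122103 -0.0233487   0.        ] yaw -17.131749376312708
plate [0.6244 0.1468 0.0329] [-0.0089, 0.1753, 0.0329]
plate side [0.6435 0.1398 0.0286] [0.0115, 0.1742, 0.0286]
cover top L [0.6172 0.0431 0.1174] [0.0148, 0.074, 0.1174]
cover top R [ 0.5696 -0.0983  0.1206] [0.011, -0.0751, 0.1206]
pad side [ 0.6035 -0.0306  0.1144] [0.0234, -0.0004, 0.1144]
cover side [ 0.6123 -0.0337  0.0841] [0.0328, -0.0007, 0.0841]
cup [0.664  0.2535 0.0352] [-0.0025, 0.2889, 0.0352]
cup far [0.6236 0.2469 0.0241] [-0.0392, 0.2708, 0.0241]
bottle [ 0.6206 -0.246   0.0669] [0.1032, -0.2012, 0.0669]
tin [ 0.5481 -0.2659  0.0586] [0.0398, -0.2415, 0.0586]
tin L [ 0.5259 -0.2536  0.0578] [0.015, -0.2364, 0.0578]
brush [ 0.4596 -0.1313  0.0077] [-0.0844, -0.139, 0.0077]
charcoal [0.5495 0.276  0.0143] [-0.1185, 0.2768, 0.0143]
cork [0.4558 0.2172 0.0277] [-0.1907, 0.1929, 0.0277]
cork [0.4148 0.1996 0.0269] [-0.2247, 0.164, 0.0269]
```

```bash
python3 -m inch '[57,-28.5,0,0,0,-27.5,255,57,-28.5,0,0,0,-27.5,255,57,-28.5,0,0,0,-27.5,255,57,-28.5,0,0,0,-27.5,255,57,-28.5,0,0,0,-27.5,255,57,-28.5,0,0,0,-27.5,255,57,-28.5,0,0,0,-27.5,255,57,-28.5,0,0,0,-27.5,255,57,-28.5,0,0,0,-27.5,255,57,-28.5,0,0,0,-27.5,255,57,-28.5,0,0,0,-27.5,255,57,-28.5,0,0,0,-27.5,255,57,-28.5,0,0,0,-27.5,255,57,-28.5,0,0,0,-27.5,255,57,-28.5,0,0,0,-27.5,255,57,-28.5,0,0,0,-27.5,255]'
python3 - <<'E'
from h import *
snap('wrist','w1'); st=r.get_state(); print(st['tool_pos'],st['ee_rot'],st['qpos'],st['grip_width'])
E
```

```text
time: 2.1
tool_pos: [0.642, 0.1682, 0.2148]
ee_rot: [[0.292, 0.956, 0.0], [0.956, -0.292, -0.0], [-0.0, 0.0, -1.0]]
wrist_force: [-0.9, 0.9, 0.1]
grip_width: 0.0003
[0.64195324 0.16835074 0.21474412] [[ 2.92139163e-01  9.56375801e-01  1.89479490e-04]
 [ 9.56375820e-01 -2.92139158e-01 -5.56910458e-05]
 [ 2.09281022e-06  1.97483138e-04 -9.99999980e-01]] [ 8.99804476e+00  3.13371513e+01  8.34255005e+01 -5.34104391e-03
  6.52271247e+01  2.59863504e+01] -6.13299568873847e-05
```

View pics/w1.png

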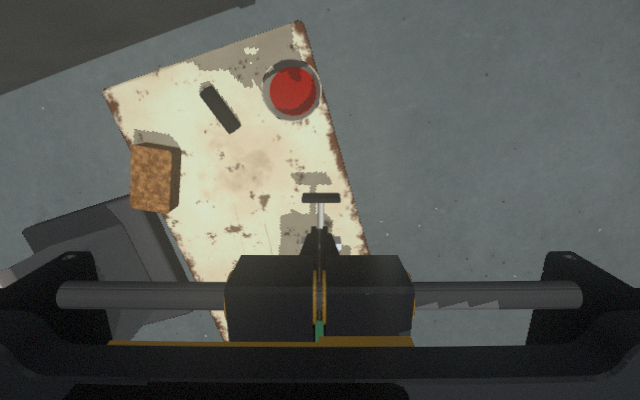

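The wrist view shows the push plate's top edge from (303,194) to (340,194), with the cup clear of it at (292,92).

```bash
python3 - <<'E'
from h import *
c=dict(np.load('w1.npz')); st=np.load('st.npz'); o,x,y=st['o'],st['x'],st['y']
T=lambda P:[round(float(v),4) for v in((P-o)@x,(P-o)@y,P[2])]
a,b=pt(c,303,194,z=.035),pt(c,340,194,z=.035)
print(T(a),T(b),np.linalg.norm(a-b),'yaw x',np.degrees(np.arctan2(*(b-a)[1::-1])))
print('cup edge',T(pt(c,294,123,z=.04)), T(pt(c,294,123)), 'tcp',T(r.get_state()['tool_pos']))
E
```

```text
[-0.0183, 0.1803, 0.035] [0.0245, 0.1804, 0.035] 0.04281984197207417 yaw x -17.042175049200036
cup edge [-0.0267, 0.2608, 0.04] [-0.0303, 0.2584, -0.0066] tcp [0.0016, 0.2011, 0.2147]
```

```bash
python3 -m inch '[0,0,5,0,0,0,255,0,0,10,0,0,0,255,0,0,15,0,0,0,255,0,0,19,0,0,0,255,0,0,19.5,0,0,0,255,0,0,19.5,0,0,0,255]' && python3 -m inch '[-1,0,0,0,0,0,255,-2,0,0,0,0,0,255,-3,0,0,0,0,0,255,-3.7,0,0,0,0,0,255,-4.4,0,0,0,0,0,255,-4.9,0,0,0,0,0,255,-5.3,0,0,0,0,0,255,-5.5,0,0,0,0,0,255,-5.7,0,0,0,0,0,255,-5.7,0,0,0,0,0,255]'
```

```text
time: 2.9
tool_pos: [0.6425, 0.1688, 0.0206]
ee_rot: [[0.292, 0.956, 0.001], [0.956, -0.292, 0.0], [0.0, 0.001, -1.0]]
wrist_force: [-0.4, -0.2, 0.3]
grip_width: 0.0006
time: 4.15
tool_pos: [0.6251, 0.114, 0.0195]
ee_rot: [[0.292, 0.957, -0.001], [0.957, -0.292, -0.0], [-0.0, -0.0, -1.0]]
wrist_force: [-0.1, -0.4, 0.2]
grip_width: 0.0005
```

```bash
for i in 1 2; do python3 -m inch '[-0.15,0,0,0,0,0,255,-0.3,0,0,0,0,0,255,-0.3,0,0,0,0,0,255]'; done; python3 - <<'E'
from h import *
st=np.load('st.npz'); print((r.get_state()['tool_pos']-st['o'])@st['y'])
E
```

```text
time: 4.53
tool_pos: [0.6243, 0.1112, 0.0195]
ee_rot: [[0.292, 0.957, -0.0], [0.957, -0.292, -0.0], [-0.0, -0.0, -1.0]]
wrist_force: [-0.4, 0.1, -1.3]
grip_width: -0.0
time: 4.9
tool_pos: [0.6238, 0.1094, 0.0196]
ee_rot: [[0.292, 0.956, 0.001], [0.956, -0.292, 0.001], [0.001, 0.0, -1.0]]
wrist_force: [1.5, 9.1, -2.0]
grip_width: 0.0002
0.13935934069540654
```

The stop is reached: 9 N against about 1.5 N sliding friction, with the face at about 0.129 m. I'll back off, rise and move to the outer side of the cover.

```bash
python3 -m inch '[-0.1,0,0,0,0,0,255,-0.1,0,0,0,0,0,255,2,0,0,0,0,0,255,2,0,-6,0,0,0,255,2,0,-12,0,0,0,255,2,0,-18.5,0,0,0,255,2,0,-18.5,0,0,0,255,-3,7.3,-18.5,0,0,0,255,-8,7.3,-18.5,0,0,0,255,-13.8,7.3,-18.5,0,0,0,255,-13.8,7.3,-18.5,0,0,0,255,-13.8,7.3,-18.5,0,0,0,255]'
python3 - <<'E'
from h import *
c=snap('side','d2'); st=np.load('st.npz'); o,x,y=st['o'],st['x'],st['y']
T=lambda P:[round(float(v),4) for v in((P-o)@x,(P-o)@y,P[2])]
print(T(r.get_state()['tool_pos']))
cv2.imwrite('pics/d2c.png',cv2.resize(c['img'][110:270,200:430,::-1],None,fx=3,fy=3,interpolation=cv2.INTER_CUBIC))
E
```

```text
time: 6.4
tool_pos: [0.6531, -0.0445, 0.2039]
ee_rot: [[0.292, 0.956, -0.001], [0.956, -0.292, 0.0], [-0.0, -0.001, -1.0]]
wrist_force: [-0.3, 1.1, 0.3]
grip_width: 0.0005
[0.0748, 0.0017, 0.2041]
```

View pics/d2c.png

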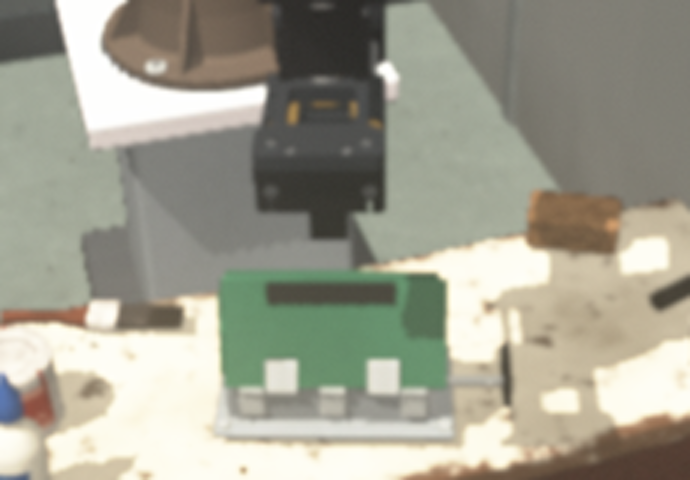

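The carriage is home: the push plate is now at about side (368,236), close to the housing, and the cover is still open. Now I'll swing the cover down along its arc.

```bash
python3 -m inch '[0,0,5,0,0,0,255,0,0,9.2,0,0,0,255,0,0,9.2,0,0,0,255,0,-2.5,9.2,0,0,0,255,0,-4,9.2,0,0,0,255,0,-4.7,9.5,0,0,0,255,0,-5.4,9.8,0,0,0,255]' && python3 -m inch '[0,-0.6,0.35,0,0,0,255,0,-1.1,0.75,0,0,0,255,0,-1.6,1.25,0,0,0,255,0,-2.1,1.75,0,0,0,255,0,-2.5,2.3,0,0,0,255,0,-2.9,2.9,0,0,0,255,0,-2.9,2.9,0,0,0,255]'
python3 - <<'E'
from h import *
c=snap('side','d3'); d=snap('scene','s3'); st=np.load('st.npz'); o,x,y=st['o'],st['x'],st['y']
T=lambda P:[round(float(v),4) for v in((P-o)@x,(P-o)@y,P[2])]
print(T(r.get_state()['tool_pos']))
a=c['img'][150:270,220:400,::-1];b=d['img'][140:260,210:370,::-1]
cv2.imwrite('pics/m3.png',np.hstack([cv2.resize(i,(400,300),interpolation=cv2.INTER_CUBIC) for i in(a,b)]))
E
```

```text
time: 7.32
tool_pos: [0.6022, -0.0287, 0.1076]
ee_rot: [[0.291, 0.957, 0.002], [0.957, -0.291, -0.0], [0.0, 0.002, -1.0]]
wrist_force: [1.3, -0.3, 0.5]
grip_width: 0.0005
time: 8.2
tool_pos: [0.5733, -0.0206, 0.0771]
ee_rot: [[0.292, 0.957, -0.001], [0.957, -0.292, 0.0], [-0.0, -0.001, -1.0]]
wrist_force: [0.1, 0.3, -0.1]
grip_width: 0.0006
[-0.0079, 0.0004, 0.0776]
```

View pics/m3.png

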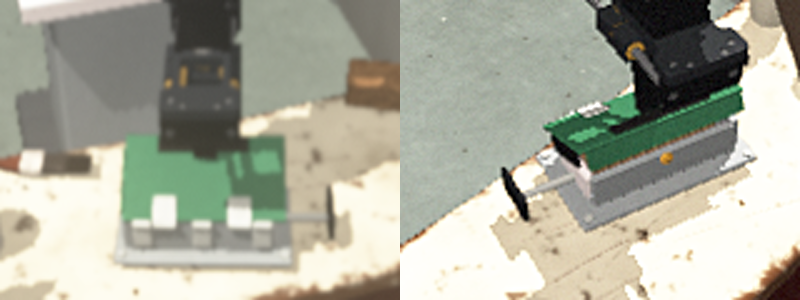

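The cover follows the fingers and is now about 0.4 rad open. I'll continue to about 0.2 rad, move onto the pad and press.

```bash
python3 -m inch '[0,-0.3,0.7,0,0,0,255,0,-0.55,1.35,0,0,0,255,0,-0.55,0.5,0,0,0,255,0,-2.2,0.5,0,0,0,255,0,-2.2,0.5,0,0,0,255,0,-2.2,1.2,0,0,0,255,0,-2.2,1.7,0,0,0,255,0,-2.2,2.0,0,0,0,255,0,-2.2,2.0,0,0,0,255]'; for i in 1 2 3; do python3 -m inch '[0,0,0.1,0,0,0,255,0,0,0.2,0,0,0,255,0,0,0.2,0,0,0,255]'; done
```

```text
time: 9.43
tool_pos: [0.5526, -0.0142, 0.0573]
ee_rot: [[0.292, 0.957, -0.001], [0.957, -0.292, 0.0], [-0.0, -0.001, -1.0]]
wrist_force: [0.8, -0.5, -1.0]
grip_width: -0.0001
time: 9.8
tool_pos: [0.5525, -0.0142, 0.0559]
ee_rot: [[0.292, 0.957, -0.0], [0.957, -0.292, 0.0], [-0.0, -0.0, -1.0]]
wrist_force: [-3.2, 0.3, 6.1]
grip_width: 0.0003
time: 10.18
tool_pos: [0.5527, -0.0143, 0.0535]
ee_rot: [[0.292, 0.957, 0.0], [0.957, -0.292, -0.0], [-0.0, 0.0, -1.0]]
wrist_force: [-1.0, -0.3, -0.3]
grip_width: 0.0005
time: 10.55
tool_pos: [0.5528, -0.0143, 0.0515]
ee_rot: [[0.292, 0.956, 0.0], [0.956, -0.292, -0.0], [-0.0, 0.0, -1.0]]
wrist_force: [0.3, 0.2, 0.3]
grip_width: 0.0005
```

Force built to 6 N and then dropped to zero, which suggests the catch snapped. I'll press on until there's firm contact to confirm.

```bash
for i in 1 2; do python3 -m inch '[0,0,0.1,0,0,0,255,0,0,0.15,0,0,0,255,0,0,0.15,0,0,0,255]'; done
```

```text
time: 10.92
tool_pos: [0.5528, -0.0143, 0.0506]
ee_rot: [[0.292, 0.956, 0.001], [0.956, -0.292, -0.0], [0.0, 0.001, -1.0]]
wrist_force: [-2.2, -0.1, 7.6]
grip_width: 0.0004
time: 11.3
tool_pos: [0.5529, -0.0143, 0.0503]
ee_rot: [[0.292, 0.957, 0.001], [0.957, -0.292, -0.0], [0.0, 0.001, -1.0]]
wrist_force: [-5.5, 0.4, 22.3]
grip_width: 0.0007
```

Firm contact at z = 0.0503, where the shut pad should be at 0.0505, with 22 N. I'll lift straight off, clear the cameras and check.

```bash
python3 -m inch '[0,0,-2,0,0,0,255,0,0,-8,0,0,0,255,0,0,-14,0,0,0,255,0,-8,-20,0,0,0,255,0,-12,-22,0,0,0,255,0,-12,-22,0,0,0,255,0,-12,-22,0,0,0,255,0,-12,-22,0,0,0,255]'
python3 - <<'E'
from h import *
c=snap('side','d4'); d=snap('scene','s4'); st=np.load('st.npz'); o,x,y=st['o'],st['x'],st['y']
T=lambda P:[round(float(v),4) for v in((P-o)@x,(P-o)@y,P[2])]
S=lambda a,b,z:o+x*a+y*b+np.array([0,0,z])
for P in[(.02,.03,.048),(0,0,.048),(-.02,-.04,.048),(-.032,0,.0505),(-.032,.03,.0505),(-.02,.06,.048)]:
    u,v=proj(c,S(*P)); u2,v2=proj(d,S(*P)); print(P,T(pt(c,u,v)),T(pt(d,u2,v2)))
for n,c0,c1 in(('side',dict(np.load('side0.npz')),c),('scene',dict(np.load('scene0.npz')),d)):
    print(n,np.argwhere(np.abs(c0['img'].astype(int)-c1['img']).sum(2)>90).shape)
a=c['img'][150:290,180:480,::-1];b=d['img'][100:350,130:450,::-1]
cv2.imwrite('pics/m4.png',np.hstack([cv2.resize(i,None,fx=f,fy=f,interpolation=cv2.INTER_CUBIC)[:300,:400] if 0 else cv2.resize(i,(400,300),interpolation=cv2.INTER_CUBIC) for i,f in((a,1),(b,1))]))
E
```

```text
time: 12.3
tool_pos: [0.4389, 0.0205, 0.2678]
ee_rot: [[0.292, 0.956, -0.001], [0.956, -0.292, -0.0], [-0.0, -0.001, -1.0]]
wrist_force: [0.3, -0.2, -1.1]
grip_width: 0.0004
(0.02, 0.03, 0.048) [0.0214, 0.03, 0.0493] [0.0205, 0.0298, 0.0475]
(0, 0, 0.048) [-0.001, -0.0, 0.0471] [0.0019, -0.001, 0.0458]
(-0.02, -0.04, 0.048) [-0.0201, -0.04, 0.0479] [-0.0183, -0.0411, 0.046]
(-0.032, 0, 0.0505) [-0.0308, 0.0001, 0.0515] [-0.031, -0.0006, 0.0493]
(-0.032, 0.03, 0.0505) [-0.0306, 0.03, 0.0517] [-0.0303, 0.0291, 0.0485]
(-0.02, 0.06, 0.048) [-0.0207, 0.06, 0.0474] [-0.0184, 0.0593, 0.0461]
side (9791, 2)
scene (68684, 2)
```

View pics/m4.png

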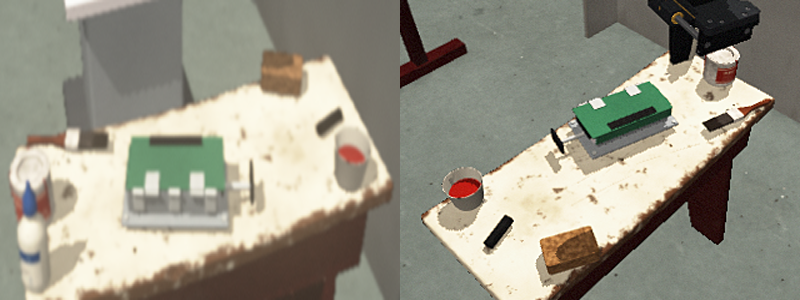

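The cover lies flat on the housing. Its depth matches the shut heights within 2 mm, at 0.048 over the cover and 0.0505 on the pad. The push plate is close in, nothing else has moved, and the robot is clear.

```bash
python3 -c "
from station import r
print(r.close_job())"
```

```text
the job is handed in; nothing more can be done
None
```

The whetstone is put away and the job is handed in. The carriage is home and the cover is shut on its catch; no verdict was reported, so this rests on my own checks.

- **Carriage:** I pushed it in with closed fingers until it met the stop. The force rose to 9 N against about 1.5 N sliding friction, with the push face about 129 mm from the station origin; home is 130 mm. The cover was still open at that point.
- **Cover:** I swung it down along its arc and pressed the thumb pad. I read 6 N between steps, and then the force dropped to zero. That is below the stated 8–12 N, but readings came only at the end of each call, so the peak may have been missed. Pressing on met firm contact at a height of 50.3 mm with 22 N, against 50.5 mm expected when shut.
- **Last look:** After I lifted off, both cameras measured the cover flat and level within about 2 mm of its shut height. The bystanders looked unmoved by eye, but I did not measure their positions again. The robot was clear of everything, and about 12 s had passed at that last look.

No check failed.

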